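Put the desk drawer in order and shut it

ROBOT

A 6-joint arm with a two-finger parallel gripper is mounted at the origin on a cart in front of the work surface, level with it; the furniture and walls round the work are solid. World frame = base frame: x ahead of the robot, y to its left, z up, the work surface at z = 0. Lengths are in m, angles in degrees, forces in N, time in s.
With the tool pointing down it reaches from about 0.3 to 0.75 m from the base axis. Payload 8.5 kg.
Tool frame: the origin (TCP) lies on the centre line of the jaws, within the pads' length; the fingertips stand 17 mm ahead of it and the grasp point (between the pads) lies 2 mm behind it (env.tcp_to_tips is the distance from the TCP to the fingertips, in m); z points along the fingers, y is the line along which they close (so a half turn about z gives the same grasp; the last joint's range is limited). The gripper opens to 85 mm and grips with 20 to 120 N. Pads are 22 mm wide; open, the fingers measure 114 mm over their backs; the gripper's body (76 mm by 85 mm) begins 54 mm behind the grasp point. The pads swing forward as they close: fully open they stand 13 mm farther back than shut.
Start: joints at [60.487, 21.807, 74.336, -0, 83.858, -12.336], TCP at [0.162, 0.525, 0.248] pointing down, gripper open.
Joint ranges: [-178.18, 178.18], [-50.72, 133.34], [12.68, 142.11], [-81.47, 261.47], [9.98, 163.14], [-165.26, 165.26]. Speed limits (degrees/s): [136.94, 136.94, 180, 180, 180, 180].

INTERFACE

Orientations are given as a 3x3 rotation matrix whose columns are the frame's x, y, z axes.
In Python, from rig import env gives the robot as it stands. The module is installed in compiled form; this text tells all that it offers.
- The arm moves only by the shell command python3 -m pendant 'ROWS' [FORCE]. ROWS is JSON, a list of rows, each a list of 7 numbers: the opening, from 0 (shut) to 1 (fully open), then the shift along the tool's x, y, z in m, then the turn, a rotation vector about the tool's x, y, z in rad. A call has 1 to 5 rows; each row is the pose to reach, as a shift and turn from the pose commanded when the call began, along the tool's axes at that moment; what a row does not reach only later rows make up. A row lasts 1/8 s, in which the tool goes at most 62.5 mm and 10.7 degrees, less where a joint would pass 70% of its speed; a pose out of reach is approached as far as the arm can. A call with a gripper value outside its range is refused whole. The fingers move at their own pace and stop on an object; FORCE is the grip in N (left out, the last holds). Time passes only in rows, so rows that repeat a pose let the fingers close. It gives the time, the measured TCP pose, the force, the opening and the grip force at its end, in the units of the state.
- env.observe(): the state, without advancing time (a new reading comes with each control period).
- env.get_image(name): name is "side" or "top"; returns a dict with "image" (384x512x3 uint8, blue, green, red), "fx", "fy", "cx", "cy" (pixels), "pose" (4x4, takes a point from camera to world coordinates). Camera axes: x right, y up, looking along -z (the intrinsics and any distortion apply to the point x, -y, -z); pixel columns grow to the right and rows downward; lengths in m; the calibration is good to about 2 mm. A picture is of the moment at which its call begins. There is no depth.
- env.close_job(): hands the job in; it is judged then, once.
Trained networks look in the newest picture that a camera, given by its name, has taken for a name from the list of things; names that differ only in an ending like _2 or _b are one class to them, and where a whole thing is asked for, a point or a joint stands for the part that bears it (a point fixed in the world has none). Each returns a list of dicts, best first, with "conf" (0 to 1); they miss things now and then, are a little off and sometimes report something else, mostly with a low value. They report only what shows in the picture. A call takes as long as a camera call. They do not tell look-alikes from the thing itself.
- env.find_in(camera, thing): "bbox" ([centre column, centre row, width, height] in pixels, round what is visible of it).
- env.trace(camera, thing): "mask" (384x512 bool, what is visible of it) and "bbox" ([centre column, centre row, width, height] in pixels, round what is visible of it).
- env.tip_of(camera, thing): "centre" ([column, row] in pixels: a listed point, or the origin of a listed thing).
The state is a dict: "time_s": time; "q": joint angles; "qvel": joint speeds; "joint_efforts": joint torques, N m; "position": TCP position; "tool_rot": TCP orientation; "ft_force": force on the tool from outside, world axes, zero at the start; "wrist_torque": the same for the moment, N m; "grip_width": finger opening in m; "gripper_force": force on a finger pad.
Only numpy, scipy, OpenCV 4.12 (cv2) and the standard library are available. Lean on these libraries where they do the work, as an engineer would, in place of code of your own. Each camera call takes 0.05 s, during which the arm holds its last target. There are 200 camera calls.

TASK

Put the writing things back into the bins of the open desk drawer: the fountain pen lengthwise in the plain empty bin, the eraser flat in the longer compartment of the divided bin, the brass sharpener standing in the shorter one, and the binder clip, the same way up as it lies now, set gently on the memo slips. The pencil and the matchbox do not belong in there: leave them lying where they are. When all four are in, push the drawer fully shut.

Things in the scene. Friction and masses are not known exactly. Their poses are not given: they have to be found in the camera images.
- drawer_front (a point): Middle of the outer face of the dark wooden drawer's front panel, 43 mm above the desk, at the lower edge of its finger notch. Panel 272 mm wide, solid from 5 to 43 mm above the desk. x points into the fixed unit (67 mm high): the drawer slides 170 mm along +x (2 to 5 N) to be shut. Drawer floor 10 mm above the desk, side walls to 40 mm; middle of the row of bins: 97 mm along x.
- pen_bin: Plain, empty light wooden bin, loose in the drawer. All three bins have one outside: 162 mm (x) by 74.5 mm (y) by 16 mm high, walls 2.5 mm, floor 3 mm thick. They stand side by side across the drawer, 75.5 mm apart, in any order, x along the drawer's x. Origin: centre of the underside; z up.
- split_bin: Bin of the same outside, divided by a 2.5 mm cross wall, 16 mm high, at x = +10 mm: a longer compartment towards the drawer front (inside x = -78 to +8 mm, centre -35 mm) and a shorter one at the back (x = +11 to +78 mm, centre +45 mm), both 69 mm wide in y. Floor 3 mm thick. Origin: centre of the underside.
- memo_bin: Bin of the same outside that holds a stack of white memo slips, 152 by 64 mm, centred in it. How full it is varies and is not told: the top of the slips lies 5 to 17 mm above the bin's underside. The stack does not yield. Origin: centre of the bin's underside.
- pen: Capped dark red fountain pen lying flat, 136 mm long (y), 14 mm wide (x), 16 mm high at its clip, squared body 14 mm high, about 25 g. Origin: centre of its underside. It lies within 0.4 rad of pointing straight away from the robot.
- eraser: Eraser, white with a blue sleeve, 54 mm long (y), 20 to 22 mm wide (x), 12 mm high, about 20 g. Origin: centre of its underside.
- sharpener: Round brass pencil sharpener, upright cylinder 29 mm in diameter, 25 mm high with a small hole in its top, about 60 g. Origin: centre of its underside.
- clip: Black binder clip, body a three-sided prism lying on a flat side, 32 mm long (y), from x = -16 to +1 mm, 15 mm high, its two ends upright and flat; a wire handle leans up from it over +x to 27 mm height. About 12 g. Grip it by the two ends, at x = -7 mm. Origin: under the middle of clip and handle together.
- pencil: Dark green wooden pencil, 165 mm long (y), 7 mm wide (x), 6 mm high: longer and thinner than the pen, too long for the bins. To be left where it lies. Origin: middle of its underside.
- matchbox: Red and dark matchbox, 56 mm long (y), 36 mm wide (x), 15 mm high: broader than the eraser. To be left where it lies. Origin: centre of its underside.
Not all that is in view belongs to the job. Several things have the shape of the clip; the one meant has the colours described above.

How it is judged (in metres and radians):
On the way:
1. all four things are in their bins while the drawer is still out (x of pen in the frame of pen_bin between -0.0125 and 0.0125 m and y of pen in the frame of pen_bin between -0.033 and 0.033 m and z of pen in the frame of pen_bin between -0.002 and 0.019 m and angle between the y axis of pen and the x axis of pen_bin, either way round below 0.35 rad and x of eraser in the frame of split_bin between -0.072 and 0.002 m and y of eraser in the frame of split_bin between -0.03 and 0.03 m and z of eraser in the frame of split_bin between -0.002 and 0.009 m and x of sharpener in the frame of split_bin between 0.022 and 0.068 m and y of sharpener in the frame of split_bin between -0.024 and 0.024 m and z of sharpener in the frame of split_bin between -0.002 and 0.009 m and angle between sharpener's own z axis and vertical below 0.2 rad and x of clip in the frame of memo_bin between -0.078 and 0.078 m and y of clip in the frame of memo_bin between -0.034 and 0.034 m and z of clip in the frame of memo_bin between 0.002 and 0.022 m and angle between clip's own z axis and vertical below 0.35 rad and distance of drawer_front from where it was at the start of the episode below 0.03 m), for 0.2 s.
At the end, for the whole second after the job is handed in: Drawer shut to within 4 mm of its 170 mm travel; pen flat along the plain bin (0.35 rad), eraser flat in the longer compartment, sharpener upright in the shorter one, clip level (0.35 rad) on the memo slips in their bin; all released and at rest (x of pen in the frame of pen_bin between -0.0125 and 0.0125 m and y of pen in the frame of pen_bin between -0.033 and 0.033 m and z of pen in the frame of pen_bin between -0.002 and 0.019 m and angle between the y axis of pen and the x axis of pen_bin, either way round below 0.35 rad and linear speed of each of pen, eraser, sharpener, clip below 0.02 m/s and x of eraser in the frame of split_bin between -0.072 and 0.002 m and y of eraser in the frame of split_bin between -0.03 and 0.03 m and z of eraser in the frame of split_bin between -0.002 and 0.009 m and x of sharpener in the frame of split_bin between 0.022 and 0.068 m and y of sharpener in the frame of split_bin between -0.024 and 0.024 m and z of sharpener in the frame of split_bin between -0.002 and 0.009 m and angle between sharpener's own z axis and vertical below 0.2 rad and x of clip in the frame of memo_bin between -0.078 and 0.078 m and y of clip in the frame of memo_bin between -0.034 and 0.034 m and z of clip in the frame of memo_bin between 0.002 and 0.022 m and angle between clip's own z axis and vertical below 0.35 rad and distance of drawer_front from where it was at the start of the episode above 0.166 m); the robot touches nothing.
It fails at once if the pencil is moved by more than 30 mm (distance of pencil from where it was at the start of the episode above 0.03 m).
It fails at once if the matchbox is moved by more than 30 mm (distance of matchbox from where it was at the start of the episode above 0.03 m).
It fails at once if the clip is pressed on the memo slips with more than 35 N (contact force between clip and memo_bin above 35 N).
It also fails if it takes over 120 s, if anything falls off the work surface, if the arm or the gripper's body presses on something with over 40 N, if the wrist force passes 120 N, or if a joint passes its speed limit or range.

## Working session

There is one attempt and no reset: what is moved stays moved. The work goes in short steps, Python scripts to look and compute and a shell command to move; the robot and the scene stay as the last step left them, time stands still between calls to the robot, and variables do not carry over. Pictures are saved under pics/ and viewed, at most 14 in all, crops included, and the job is handed in when it is done.

```bash
mkdir -p pics; cat > h.py <<'E'
import numpy as np, cv2
from rig import env
def ray(im,u,v):
    T=np.array(im["pose"]);d=np.array([(u-im["cx"])/im["fx"],-(v-im["cy"])/im["fy"],-1.0])
    return T[:3,3],T[:3,:3]@d
def px2w(im,u,v,z):
    o,d=ray(im,u,v);return o+d*(z-o[2])/d[2]
def w2px(im,p):
    T=np.array(im["pose"]);c=T[:3,:3].T@(np.array(p)-T[:3,3])
    return im["cx"]+im["fx"]*c[0]/-c[2], im["cy"]-im["fy"]*c[1]/-c[2]
def mrect(im,mask,z):
    "min-area rect of a mask, projected on the plane z: centre, sides, angle of long side (deg)"
    v,u=np.nonzero(mask);P=np.array([px2w(im,a,b,z)[:2] for a,b in zip(u,v)],np.float32)*1000
    (c,s,a)=cv2.minAreaRect(P)
    if s[0]<s[1]: a+=90;s=s[::-1]
    return np.round(c,1),np.round(s,1),round((a+90)%180-90,1)
E
python3 - <<'E'
from h import *
for n in("top","side"):
    im=env.get_image(n);cv2.imwrite(f"pics/{n}0.png",im["image"]);print(n,{k:im[k] for k in im if k not in("image","pose")},np.round(im["pose"],3).tolist())
    for t,z in dict(drawer_front=.043,pen_bin=.01,split_bin=.01,memo_bin=.01,pen=0,eraser=0,sharpener=0,clip=0,pencil=0,matchbox=0).items():
        for r in env.tip_of(n,t)[:4]:print(n,t,round(r["conf"],2),np.round(r["centre"]),np.round(px2w(im,*r["centre"],z)*1000)[:2])
s=env.observe();print(s["position"],np.round(s["tool_rot"],3).tolist(),env.tcp_to_tips,s["ft_force"],s["time_s"])
E
```

```text
top {'fx': 495.76874344739224, 'fy': 495.76874344739224, 'cx': 258.0965729311945, 'cy': 193.33064610275053} [[-0.006, 0.993, -0.117, 0.346], [-1.0, -0.007, -0.011, -0.005], [-0.012, 0.117, 0.993, 1.538], [0.0, 0.0, 0.0, 1.0]]
top drawer_front 0.86 [255. 208.] [479.  22.]
top pen_bin 0.9 [276. 173.] [589. -43.]
top split_bin 0.96 [229. 180.] [570. 104.]
top memo_bin 0.71 [252. 176.] [581.  31.]
top pen 0.69 [163. 236.] [396. 308.]
top eraser 0.59 [350. 181.] [ 565. -277.]
top eraser 0.24 [164. 179.] [575. 308.]
top eraser 0.2 [254. 177.] [581.  24.]
top sharpener 0.61 [132. 202.] [504. 408.]
top sharpener 0.24 [254. 209.] [480.  25.]
top clip 0.61 [396. 196.] [ 517. -418.]
top clip 0.51 [365. 208.] [ 480. -320.]
top clip 0.5 [333. 211.] [ 472. -219.]
top clip 0.48 [376. 180.] [ 566. -357.]
top pencil 0.55 [362. 232.] [ 406. -309.]
top matchbox 0.72 [163. 182.] [565. 310.]
side {'fx': 366.8797391754033, 'fy': 366.8797391754033, 'cx': 261.27612556320196, 'cy': 196.62188581300305} [[0.993, 0.071, -0.099, 0.4], [-0.122, 0.572, -0.811, -0.872], [-0.001, 0.817, 0.577, 0.661], [0.0, 0.0, 0.0, 1.0]]
side drawer_front 0.87 [251. 193.] [478.  20.]
side pen_bin 0.56 [287. 214.] [576. -53.]
side split_bin 0.71 [278. 184.] [575. 104.]
side memo_bin 0.78 [281. 201.] [570.  15.]
side memo_bin 0.62 [246. 192.] [467.  73.]
side eraser 0.64 [297. 276.] [ 559. -279.]
side sharpener 0.49 [246. 144.] [498. 419.]
side clip 0.63 [292. 326.] [ 522. -414.]
side clip 0.62 [303. 300.] [ 558. -351.]
side clip 0.59 [267. 292.] [ 481. -320.]
side clip 0.49 [261. 261.] [ 478. -220.]
side pencil 0.46 [229. 292.] [ 396. -309.]
side matchbox 0.54 [267. 156.] [566. 315.]
[0.16242807 0.52545041 0.24833128] [[-0.955, 0.295, 0.0], [0.295, 0.955, 0.0], [-0.0, 0.0, -1.0]] 0.017 [-0.18815266  0.76772336 -0.72347118] 1.1
```

```bash
python3 - <<'E'
from h import *
a=cv2.imread("pics/top0.png");cv2.imwrite("pics/top0c.png",cv2.resize(a[125:275,100:420],(800,375),interpolation=cv2.INTER_CUBIC))
b=cv2.imread("pics/side0.png");cv2.imwrite("pics/side0c.png",cv2.resize(b[110:360,170:400],(552,600),interpolation=cv2.INTER_CUBIC))
for n in("top","side"):
    im=env.get_image(n)
    for t,z in dict(pen=.007,eraser=.006,sharpener=.0125,clip=.007,pencil=.003,matchbox=.007,split_bin=.026,memo_bin=.026,pen_bin=.026).items():
        for r in env.trace(n,t)[:4]:print(n,t,round(r["conf"],2),np.round(r["bbox"]),*mrect(im,r["mask"],z), np.round(cv2.mean(im["image"],r["mask"].astype(np.uint8))[:3]))
E
```

```text
top pen 0.44 [160. 237.  38.   6.] [392.8 313.8] [127.2  16.5] -86.0 [ 62.  88. 125.]
top eraser 0.6 [354. 183.  17.   7.] [ 565.4 -282.1] [52.8 22. ] 88.5 [146. 144. 125.]
top sharpener 0.6 [132. 201.  10.   8.] [506.6 409.4] [31.6 28.1] 89.6 [ 75. 164. 202.]
top sharpener 0.25 [277. 174.  30.  56.] [587.4 -45.7] [162.2  79.5] 3.0 [101. 164. 204.]
top clip 0.58 [379. 178.   8.   8.] [ 566.1 -359.5] [28.4 15.7] 43.4 [124. 124. 181.]
top clip 0.58 [368. 208.  14.  11.] [ 483.6 -318.2] [33.2 15.1] -45.9 [154. 176. 183.]
top clip 0.57 [399. 196.  11.   3.] [ 518.3 -422.9] [28.7 15. ] -76.3 [35. 46. 56.]
top pencil 0.55 [365. 235.  43.  18.] [ 398.2 -312.2] [145.8   7.6] -74.1 [62. 94. 93.]
top matchbox 0.8 [165. 180.  18.  22.] [567.3 300.4] [57.9 38.9] -11.6 [ 58.  95. 192.]
top split_bin 0.84 [228. 178.  30.  50.] [576.1 106. ] [160.8  77.2] 4.0 [102. 165. 205.]
top split_bin 0.71 [254. 177.  86.  66.] [576.8  30.7] [270.5 191. ] -86.0 [ 37.  72. 111.]
top memo_bin 0.77 [251. 176.  23.  50.] [579.5  31. ] [162.1  76.4] 3.1 [176. 202. 215.]
top pen_bin 0.84 [275. 174.  26.  52.] [586.8
[... 488 characters left out ...]
0.55 [264. 257.  11.  12.] [ 477.1 -213.6] [45.9 18.4] -79.4 [ 84.  86. 149.]
side pencil 0.63 [230. 293.  21.  38.] [ 398.1 -304.1] [140.1   7.2] -74.2 [36. 54. 53.]
side matchbox 0.64 [268. 155.  13.   6.] [568.6 312.9] [68.8 55.6] 82.9 [ 44.  66. 119.]
side split_bin 0.65 [282. 181.  51.  17.] [578.2 108.8] [159.1  73.9] 3.4 [ 66. 113. 152.]
side memo_bin 0.58 [287. 194.  56.  18.] [582.4  33.7] [158.8  84.7] 1.5 [139. 167. 184.]
side pen_bin 0.62 [291. 209.  58.  12.] [588.2 -33.6] [153.7  59.2] 3.7 [ 66. 114. 153.]
side pen_bin 0.49 [291. 326.  14.  16.] [ 515.9 -430.9] [39.8 16.9] -88.1 [29. 41. 52.]
side pen_bin 0.2 [247. 140.   7.  13.] [503.8 389.6] [76.  30.7] 84.2 [ 49. 103. 137.]
```

View pics/top0c.png

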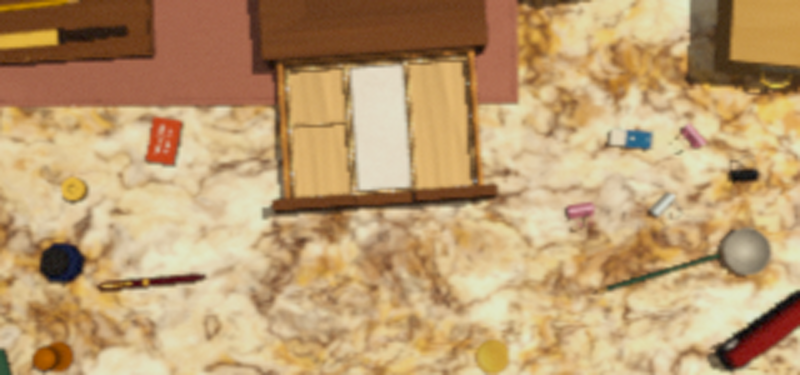

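View pics/side0c.png

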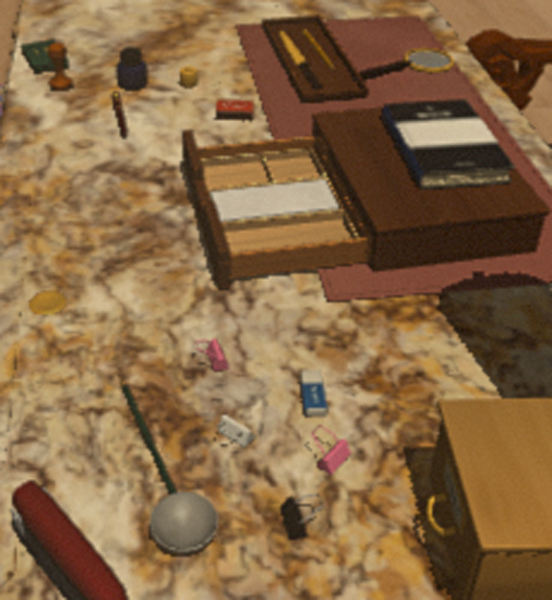

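The top picture shows the split bin at left, memo bin in the middle and the plain bin at right. The pen is at crop (150,283), the sharpener at (73,188), the eraser at (630,139) and the black clip at (743,175) with its handle towards +x. The pencil lies by the grey ball and the matchbox at (163,140). Going to the pen first.

```bash
cat > go.py <<'E'
import sys
from h import *
s=env.observe();R=np.array(s["tool_rot"]);p=np.array(s["position"])
x,y,z,psi=map(float,sys.argv[1:5])
print("at",np.round(p*1000,1),"psi",round(np.degrees(np.arctan2(R[1,1],R[0,1])),1),"q6",round(s["q"][5],1),"shift",np.round(R.T@(np.array([x,y,z])/1000-p),4))
t=np.radians(psi);Rt=np.array([[np.sin(t),np.cos(t),0],[-np.cos(t),np.sin(t),0],[0,0,-1]])
print("rot",np.round(cv2.Rodrigues(R.T@Rt)[0].ravel(),3),"t",round(s["time_s"],2),"f",np.round(s["ft_force"],1),"w",round(s["grip_width"],4))
E
python3 go.py 393 314 120 4
```

```text
at [162.4 525.5 248.3] psi 72.8 q6 -12.3 shift [-0.2827 -0.1339  0.1283]
rot [ 0.628 -0.916 -1.111] t 2.1 f [-0.9 -0.4 -0. ] w 0.0856
```

```bash
sed -i 's/\[np.sin(t),np.cos(t),0\],\[-np.cos(t),np.sin(t),0\]/[-np.sin(t),np.cos(t),0],[np.cos(t),np.sin(t),0]/' go.py; python3 go.py 393 314 120 4
r='x'; python3 -m pendant '[[0.5,-0.05,-0.025,0.02,0,0,0.2],[0.5,-0.10,-0.05,0.04,0,0,0.4],[0.5,-0.15,-0.075,0.06,0,0,0.6],[0.5,-0.2,-0.1,0.08,0,0,0.75],[0.5,-0.2,-0.1,0.08,0,0,0.93]]' 40; python3 go.py 393 314 120 4
```

```text
at [162.4 525.5 248.3] psi 72.8 q6 -12.3 shift [-0.2827 -0.1339  0.1283]
rot [-0.    -0.     1.201] t 2.1 f [-0.9 -0.4 -0. ] w 0.0856
time_s: 2.72
position: [0.326, 0.3683, 0.1671]
tool_rot: [[-0.324, 0.946, -0.002], [0.946, 0.324, -0.002], [-0.001, -0.002, -1.0]]
ft_force: [-1.0, 0.3, -0.7]
grip_width: 0.0423
gripper_force: 0.0
at [326.  368.3 167.1] psi 18.9 q6 15.8 shift [-0.0731  0.0459  0.0471]
rot [-0.002  0.001  0.26 ] t 2.73 f [-1.   0.3 -0.7] w 0.0423
```

```bash
python3 -m pendant '[[0.5,-0.04,0.02,0.02,0,0,0.15],[0.5,-0.073,0.046,0.047,0,0,0.26],[0.5,-0.073,0.046,0.047,0,0,0.26],[0.5,-0.073,0.046,0.047,0,0,0.26]]' | head -1;  python3 - <<'E'
from h import *
for n in("top","side"):
    im=env.get_image(n);cv2.imwrite(f"pics/{n}1.png",im["image"])
    for t,z in dict(pen=.007).items():
        for r in env.trace(n,t)[:2]:print(n,t,round(r["conf"],2),np.round(r["bbox"]),*mrect(im,r["mask"],z))
a=cv2.imread("pics/top1.png")[200:270,125:205];b=cv2.imread("pics/side1.png")[120:190,190:270]
cv2.imwrite("pics/c1.png",np.hstack([cv2.resize(a,(400,350)),cv2.resize(b,(400,350))]))
E
python3 go.py 393 314 20 4
```

```text
time_s: 3.22
top pen 0.66 [172. 238.  20.   4.] [395.2 279.8] [59.2 11.9] -84.0
side pen 0.58 [221. 159.   7.  14.] [393.5 312.7] [99.6 14.9] -84.6
at [391.2 318.1 122. ] psi 4.7 q6 20.9 shift [-0.0043  0.0013  0.102 ]
rot [ 0.001 -0.     0.013] t 3.42 f [-0.1  0.7  0.1] w 0.0427
```

View pics/c1.png

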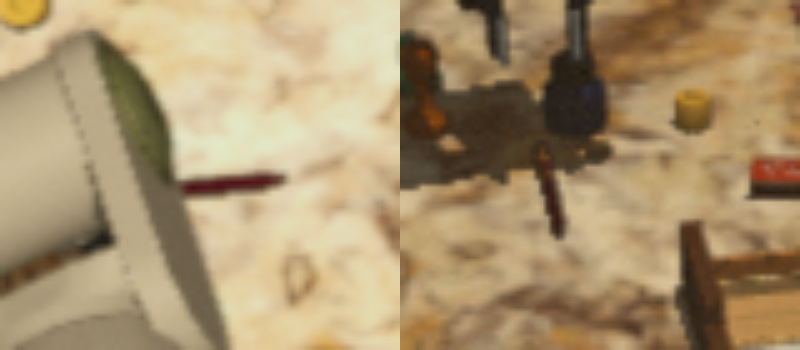

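The pen lies clear below the jaws, at right end (182,236) in the top picture. Its angle matches, so down and grip.

```bash
python3 -m pendant '[[0.5,-0.003,0.001,0.04,0,0,0],[0.5,-0.003,0.001,0.08,0,0,0],[0.5,-0.003,0.001,0.103,0,0,0],[0.5,-0.003,0.001,0.103,0,0,0],[0.3,-0.003,0.001,0.103,0,0,0]]'; python3 -m pendant '[[0,0,0,0,0,0,0],[0,0,0,0,0,0,0],[0,0,0,0,0,0,0],[0,0,0,0,0,0,0]]' 50;python3 go.py 586 -45 120 -86
```

```text
time_s: 4.05
position: [0.3932, 0.315, 0.0194]
tool_rot: [[-0.082, 0.997, 0.001], [0.997, 0.082, 0.001], [0.001, 0.001, -1.0]]
ft_force: [-0.2, -0.8, -0.2]
grip_width: 0.0264
gripper_force: 0.0
time_s: 4.55
position: [0.3934, 0.3149, 0.0196]
tool_rot: [[-0.081, 0.997, 0.002], [0.997, 0.081, 0.001], [0.001, 0.002, -1.0]]
ft_force: [-1.4, 0.9, 6.2]
grip_width: 0.0115
gripper_force: 49.9
at [393.4 314.9  19.6] psi 4.7 q6 20.5 shift [-0.3742  0.163  -0.1004]
rot [ 1.000e-03 -2.000e-03  1.582e+00] t 4.55 f [-1.4  0.9  6.2] w 0.0115
```

```bash
python3 -m pendant '[[0,0,0,-0.04,0,0,0],[0,0,0,-0.1,0,0,0],[0,-0.03,0.01,-0.13,0,0,0.1],[0,-0.07,0.03,-0.13,0,0,0.25],[0,-0.11,0.045,-0.13,0,0,0.42]]'|sed -n '1p;5p'; python3 go.py 586 -45 130 -86
```

```text
time_s: 5.18
grip_width: 0.0118
at [447.4 207.5 149.5] psi -19.7 q6 30.8 shift [-0.191   0.2156  0.0197]
rot [ 1.000e-03 -2.000e-03  1.157e+00] t 5.17 f [-0.  -0.3 -0.5] w 0.0118
```

```bash
python3 -m pendant '[[0,-0.05,-0.01,0,0,0,0.18],[0,-0.10,-0.02,0,0,0,0.36],[0,-0.15,-0.03,0,0,0,0.54],[0,-0.2,-0.04,0,0,0,0.72],[0,-0.25,-0.05,0,0,0,0.9]]'|sed -n '1p;5p'; python3 go.py 586 -45 100 -86
```

```text
time_s: 5.8
grip_width: 0.012
at [315.6 -11.7 148.9] psi -71.3 q6 47.3 shift [0.2454 0.1183 0.0494]
rot [ 0.001 -0.001  0.257] t 5.8 f [ 0.6 -0.6  1.4] w 0.012
```

```bash
python3 -m pendant '[[0,0.06,0.03,0,0,0,0.1],[0,0.12,0.06,0,0,0,0.257],[0,0.18,0.09,0.01,0,0,0.257],[0,0.245,0.118,0.03,0,0,0.257],[0,0.245,0.118,0.03,0,0,0.257]]'|sed -n '1p;5p'
python3 - <<'E'
from h import *
p=np.array(env.observe()["position"]);print(np.round(p*1000,1))
for n in("top","side"):
    im=env.get_image(n);cv2.imwrite(f"pics/{n}2.png",im["image"])
    for r in env.trace(n,"pen")[:2]:print(n,round(r["conf"],2),np.round(r["bbox"]),*mrect(im,r["mask"],p[2]-.010))
a=cv2.imread("pics/top2.png")[130:230,190:330];b=cv2.imread("pics/side2.png")[140:240,190:330]
cv2.imwrite("pics/c2.png",np.vstack([cv2.resize(a,(420,300)),cv2.resize(b,(420,300))]))
E
python3 go.py 585 -45 60 -86
```

```text
time_s: 6.42
grip_width: 0.0114
[588.7 -42.6 117.6]
side 0.66 [294. 184.  47.  12.] [590.1 -48.7] [133.3  29.4] 6.5
at [585.9 -42.2 118.6] psi -85.7 q6 70.0 shift [-0.0011  0.0027  0.0586]
rot [-0.     0.     0.005] t 6.62 f [-1.4  0.2  1.2] w 0.0119
```

View pics/c2.png

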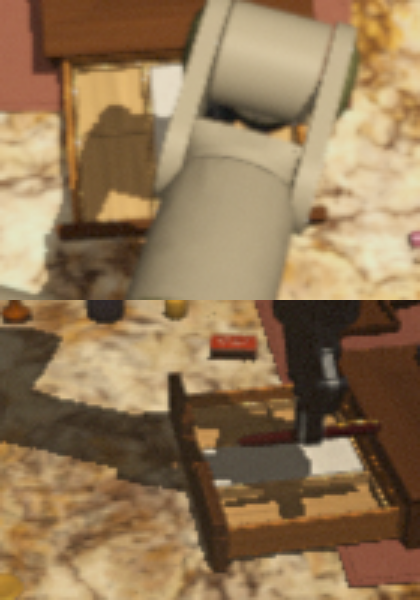

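The side view shows the pen level in the jaws, spanning about x 523–657, above the plain bin. Lowering with a 2 mm shift back.

```bash
python3 -m pendant '[[0,-0.0025,0.0027,0.03,0,0,0],[0,-0.0025,0.0027,0.06,0,0,0],[0,-0.0025,0.0027,0.075,0,0,0],[0,-0.0025,0.0027,0.083,0,0,0],[0,-0.0025,0.0027,0.083,0,0,0]]'; python3 go.py 583 -45 33.5 -86
```

```text
time_s: 7.25
position: [0.5842, -0.0452, 0.0358]
tool_rot: [[0.997, 0.075, 0.0], [0.075, -0.997, -0.0], [0.0, 0.0, -1.0]]
ft_force: [-0.5, 0.0, 0.6]
grip_width: 0.0119
gripper_force: 49.1
at [584.2 -45.2  35.8] psi -85.7 q6 69.7 shift [-0.0012 -0.0003  0.0023]
rot [ 0.    -0.     0.005] t 7.25 f [-0.5  0.   0.6] w 0.0119
```

```bash
python3 -m pendant '[[0,0,0,0.002,0,0,0],[0.3,0,0,0.002,0,0,0],[0.3,0,0,0.002,0,0,0],[0.3,0,0,-0.06,0,0,0],[0.3,0,0,-0.12,0,0,0]]'
python3 go.py 566 -280 130 0
```

```text
time_s: 7.88
position: [0.584, -0.0452, 0.1568]
tool_rot: [[0.997, 0.075, -0.001], [0.075, -0.997, 0.0], [-0.001, -0.0, -1.0]]
ft_force: [-0.3, -1.1, -0.6]
grip_width: 0.0252
gripper_force: 0.0
at [584.  -45.2 156.8] psi -85.7 q6 69.7 shift [-0.0355  0.2328  0.0268]
rot [-1.000e-03  0.000e+00 -1.496e+00] t 7.88 f [-0.3 -1.1 -0.6] w 0.0252
```

```bash
python3 -m pendant '[[0.5,0,0.05,0,0,0,-0.17],[0.5,-0.01,0.1,0,0,0,-0.34],[0.5,-0.02,0.15,0,0,0,-0.51],[0.5,-0.03,0.2,0,0,0,-0.68],[0.5,-0.0355,0.2328,0.0268,0,0,-0.86]]'|head -1;python3 go.py 566 -280 120 -1
python3 - <<'E'
from h import *
for n in("top","side"):
    im=env.get_image(n);cv2.imwrite(f"pics/{n}3.png",im["image"])
    for t,z in dict(pen=.025,pen_bin=.026,memo_bin=.026,split_bin=.026,eraser=.006,clip=.007).items():
      for r in env.trace(n,t)[:2]:print(n,t,round(r["conf"],2),np.round(r["bbox"]),*mrect(im,r["mask"],z))
a=cv2.imread("pics/top3.png")[130:230,210:310];b=cv2.imread("pics/side3.png")[150:250,220:340]
cv2.imwrite("pics/c3.png",np.hstack([cv2.resize(a,(400,400)),cv2.resize(b,(400,400))]))
E
```

```text
time_s: 8.5
at [ 566.5 -282.9  130.1] psi -36.2 q6 -1.0 shift [ 0.0021 -0.0022  0.0101]
rot [ 0.005  0.002 -0.614] t 8.5 f [ 0.3  1.2 -0.3] w 0.0425
top memo_bin 0.58 [252. 175.  25.  49.] [586.8  30.3] [148.3  74.5] 4.0
top split_bin 0.57 [229. 177.  26.  49.] [576.3 105.2] [161.   74.4] 3.5
top split_bin 0.3 [255. 178.  85.  67.] [577.   30.3] [276.7 192.6] -86.2
top eraser 0.51 [400. 195.  12.   5.] [ 520.4 -423.2] [28.1 15.6] 89.6
side pen 0.54 [280. 212.  26.  11.] [556.2 -54.3] [69.6 16.1] 2.7
side pen 0.44 [231. 293.  23.  45.] [ 398.2 -323.1] [141.6   9.2] -73.5
side pen_bin 0.52 [276. 210.  32.  13.] [545.2 -25.9] [85.  57.3] 21.2
side memo_bin 0.84 [274. 195.  36.  13.] [552.1  33.6] [92.6 75.5] 7.0
side split_bin 0.97 [272. 182.  37.  16.] [558.8 108.4] [119.1  78.1] -1.4
side eraser 0.7 [301. 274.  15.  21.] [ 567.2 -277.6] [60.7 23.6] 83.0
side clip 0.65 [284. 198.  82.  64.] [562.1  84.2] [357.  189.8] -81.2
side clip 0.61 [293. 324.  11.  19.] [ 520.3 -419. ] [43.5 19.6] -89.4
```

View pics/c3.png

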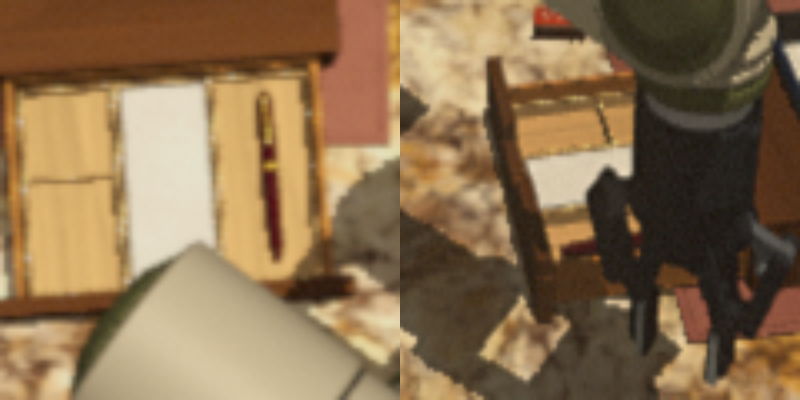

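The pen lies along the plain bin: its ends are at crop (263,92) and (278,258), clear of both end walls. Next, down to the eraser.

```bash
python3 -m pendant '[[0.5,0.002,-0.002,0.01,0,0,-0.17],[0.5,0.002,-0.002,0.02,0,0,-0.34],[0.5,0.002,-0.002,0.03,0,0,-0.51],[0.5,0.002,-0.002,0.04,0,0,-0.61],[0.5,0.002,-0.002,0.04,0,0,-0.61]]'|head -1;python3 go.py 566 -280 19 -1
python3 - <<'E'
from h import *
for n in("top","side"):
    im=env.get_image(n)
    for t,z in dict(eraser=.006,clip=.007).items():
      for r in env.trace(n,t)[:3]:print(n,t,round(r["conf"],2),np.round(r["bbox"]),*mrect(im,r["mask"],z))
E
```

```text
time_s: 9.82
at [ 565.5 -277.    87.9] psi -1.5 q6 -35.3 shift [-0.003   0.0006  0.0689]
rot [-0.001 -0.001 -0.01 ] t 9.82 f [0.4 0.1 0.9] w 0.0426
top eraser 0.62 [399. 197.  11.   4.] [ 520.4 -421.6] [31.2 15.6] 89.6
side eraser 0.71 [300. 275.  15.  17.] [ 566.9 -277.6] [60.8 22.6] 82.5
side clip 0.68 [293. 324.  11.  18.] [ 519.5 -417.7] [41.7 19.9] -88.0
side clip 0.67 [270. 289.  17.  15.] [ 482.2 -316.5] [37.5 19.7] -44.7
side clip 0.4 [264. 198.  46.  61.] [522.2  74.1] [360.2  85.9] -87.5
```

```bash
python3 -m pendant '[[0.5,-0.003,0,0.035,0,0,0],[0.5,-0.003,0,0.069,0,0,0],[0.5,-0.003,0,0.069,0,0,0],[0,-0.003,0,0.069,0,0,0],[0,-0.003,0,0.069,0,0,0]]' 40|sed -n '1,2p;5p'; python3 -m pendant '[[0,0,0,0,0,0,0],[0,0,0,0,0,0,0],[0,0,0,-0.06,0,0,0],[0,0,0,-0.11,0,0,0]]'; python3 go.py 543 104 130 4
```

```text
time_s: 10.75
position: [0.5661, -0.2805, 0.0207]
grip_width: 0.0196
time_s: 11.25
position: [0.5656, -0.2802, 0.1313]
tool_rot: [[0.026, 1.0, 0.0], [1.0, -0.026, -0.0], [-0.0, 0.0, -1.0]]
ft_force: [0.8, -0.8, -0.5]
grip_width: 0.0198
gripper_force: 38.6
at [ 565.6 -280.2  131.3] psi -1.5 q6 -35.6 shift [ 0.3835 -0.0326  0.0013]
rot [ 0.     0.    -0.096] t 11.25 f [ 0.8 -0.8 -0.5] w 0.0198
```

```bash
python3 -m pendant '[[0,0.06,0,0,0,0,0],[0,0.12,-0.01,0,0,0,0],[0,0.18,-0.015,0,0,0,0],[0,0.24,-0.02,0,0,0,-0.05],[0,0.3,-0.03,0,0,0,-0.096]]'|sed -n '1p;5p';python3 -m pendant '[[0,0.05,0,0,0,0,0],[0,0.083,-0.005,0,0,0,0],[0,0.083,-0.005,0.01,0,0,0],[0,0.083,-0.005,0.01,0,0,0]]'|sed -n '1p;5p'; python3 go.py 540.5 103 60 4
python3 - <<'E'
from h import *
p=np.array(env.observe()["position"])
im=env.get_image("side");cv2.imwrite("pics/side4.png",im["image"])
for r in env.trace("side","eraser")[:2]:print(round(r["conf"],2),np.round(r["bbox"]),*mrect(im,r["mask"],p[2]-.014))
cv2.imwrite("pics/c4.png",cv2.resize(im["image"][110:250,200:340],(560,560)))
E
```

```text
time_s: 11.88
grip_width: 0.0197
time_s: 12.38
grip_width: 0.0197
at [532.4 102.4 118.8] psi 4.0 q6 -5.6 shift [0.0001 0.0082 0.0588]
rot [-0.002  0.     0.   ] t 12.38 f [-0.3  0.2 -0.4] w 0.0197
```

View pics/c4.png

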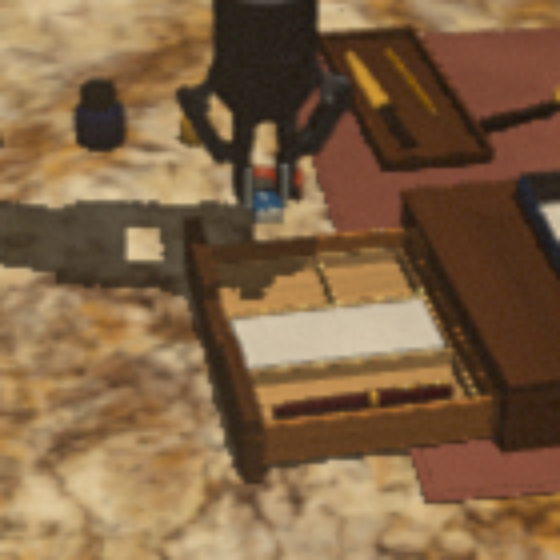

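The side view shows the eraser held at crop (265,205), and the pen lying along its bin. Lowering into the longer compartment.

```bash
python3 -m pendant '[[0,0,0.0085,0.02,0,0,0],[0,0,0.0085,0.05,0,0,0],[0,0,0.0085,0.07,0,0,0],[0,0,0.0085,0.084,0,0,0],[0,0,0.0085,0.084,0,0,0]]';python3 go.py 540.5 103 60 4
```

```text
time_s: 13.1
position: [0.5413, 0.1029, 0.0352]
tool_rot: [[-0.069, 0.998, -0.001], [0.998, 0.069, -0.0], [0.0, -0.001, -1.0]]
ft_force: [0.4, -0.5, 0.1]
grip_width: 0.0205
gripper_force: 38.6
at [541.3 102.9  35.2] psi 4.0 q6 -5.5 shift [ 0.0001 -0.0008 -0.0248]
rot [-0.001 -0.    -0.001] t 13.1 f [ 0.4 -0.5  0.1] w 0.0205
```

```bash
python3 -m pendant '[[0,0,0,0.0015,0,0,0],[0.38,0,0,0.0015,0,0,0],[0.38,0,0,0.0015,0,0,0],[0.38,0,0,-0.06,0,0,0],[0.6,0,0,-0.11,0,0,0]]'|sed -n '1,2p;5p';python3 go.py 506.5 410 130 4
```

```text
time_s: 13.72
position: [0.5413, 0.1035, 0.1475]
grip_width: 0.0492
at [541.3 103.5 147.5] psi 4.0 q6 -5.5 shift [ 0.3082 -0.0132  0.0175]
rot [0.001 0.    0.   ] t 13.72 f [ 0.9 -1.5  0.7] w 0.0492
```

```bash
python3 -m pendant '[[0.6,0.06,0,0,0,0,0],[0.6,0.12,0,0,0,0,0],[0.6,0.18,-0.005,0,0,0,0],[0.6,0.24,-0.01,0,0,0,0],[0.6,0.29,-0.013,0.02,0,0,0]]'|sed -n '1p;5p';
python3 - <<'E'
from h import *
for n in("top","side"):
    im=env.get_image(n);cv2.imwrite(f"pics/{n}5.png",im["image"])
    for t,z in dict(sharpener=.0125,eraser=.02,matchbox=.007,split_bin=.026,memo_bin=.026,pen_bin=.026).items():
      for r in env.trace(n,t)[:2]:print(n,t,round(r["conf"],2),np.round(r["bbox"]),*mrect(im,r["mask"],z))
a=cv2.imread("pics/top5.png")[130:230,120:320];b=cv2.imread("pics/side5.png")[100:250,200:350]
cv2.imwrite("pics/c5.png",np.hstack([cv2.resize(a,(500,250)),cv2.resize(b,(250,250))]))
E
python3 go.py 506.5 410 60 4
```

```text
time_s: 14.35
grip_width: 0.0511
top matchbox 0.47 [166. 179.  17.  18.] [567.7 299.5] [56.8 43.6] -0.4
top split_bin 0.62 [229. 178.  28.  50.] [576.1 103.8] [160.5  78.1] 3.7
top split_bin 0.39 [367. 234.  43.  17.] [ 397.7 -309. ] [146.5  12.4] -72.9
top memo_bin 0.87 [252. 175.  26.  52.] [579.4  31.2] [166.8  77.7] 3.6
top pen_bin 0.94 [275. 172.  28.  52.] [586.6 -44.9] [162.7  74.8] 3.2
side sharpener 0.4 [248. 142.   9.   8.] [507.7 411.9] [68.9 27.4] 85.1
side eraser 0.59 [268. 181.  10.  10.] [542.7 113.6] [49.6 22.2] -89.7
side eraser 0.21 [278. 181.  56.  20.] [578.5 117.5] [164.   77.6] 3.6
side split_bin 0.6 [281. 179.  49.  16.] [577.3 107.7] [156.1  74.6] 4.8
side memo_bin 0.57 [285. 195.  56.  21.] [582.2  31.7] [161.6  79.9] 3.1
side pen_bin 0.46 [284. 196.  55.  18.] [581.9  33. ] [162.1  77.6] 4.2
at [508.1 391.5 125.7] psi 4.0 q6 23.1 shift [ 0.0185 -0.0004  0.0657]
rot [ 0. -0. -0.] t 15.05 f [ 0.4  0.2 -0.2] w 0.0513
```

View pics/c5.png

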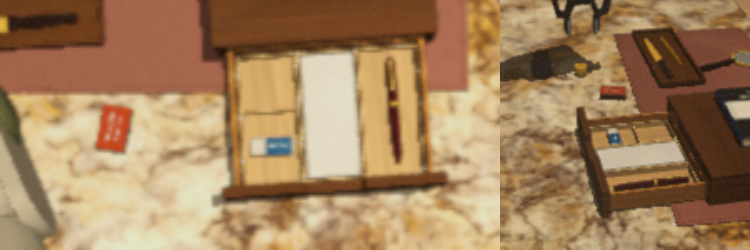

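The eraser lies in the longer compartment at crop (270,146), clear of the walls, and the pen is good. On to the sharpener.

```bash
python3 -m pendant '[[0.6,0.018,-0.002,0,0,0,0],[0.6,0.0185,-0.002,0.03,0,0,0],[0.6,0.0185,-0.002,0.07,0,0,0],[0.6,0.0185,-0.002,0.098,0,0,0],[0.6,0.0185,-0.002,0.098,0,0,0]]'|sed -n '1,2p;4,5p'; python3 -m pendant '[[0,0,0,0,0,0,0],[0,0,0,0,0,0,0],[0,0,0,0,0,0,0],[0,0,0,0,0,0,0]]' 40;python3 go.py 506.5 410 60 4
```

```text
time_s: 15.68
position: [0.5035, 0.4106, 0.0255]
ft_force: [-0.8, -0.2, 0.9]
grip_width: 0.0515
time_s: 16.18
position: [0.5053, 0.4109, 0.0293]
tool_rot: [[-0.07, 0.998, 0.003], [0.998, 0.07, 0.002], [0.002, 0.003, -1.0]]
ft_force: [-1.2, 2.0, 6.2]
grip_width: 0.0273
gripper_force: 39.8
at [505.3 410.9  29.3] psi 4.0 q6 24.7 shift [-0.0009  0.0012 -0.0307]
rot [ 0.003 -0.002  0.   ] t 16.18 f [-1.2  2.   6.2] w 0.0273
```

```bash
python3 -m pendant '[[0,0,0,-0.04,0,0,0],[0,0,0,-0.09,0,0,0],[0,-0.05,0.02,-0.12,0,0,0],[0,-0.11,0.04,-0.12,0,0,0],[0,-0.17,0.06,-0.12,0,0,0]]'|sed -n '1,2p;5p'; python3 go.py 617.5 107.5 120 4
```

```text
time_s: 16.8
position: [0.5763, 0.2445, 0.1484]
grip_width: 0.027
at [576.3 244.5 148.4] psi 4.0 q6 8.1 shift [-0.1395  0.0314  0.0284]
rot [ 0.001 -0.     0.001] t 16.8 f [ 1.1 -0.2 -1.1] w 0.027
```

```bash
python3 -m pendant '[[0,-0.05,0.01,0,0,0,0],[0,-0.1,0.02,0.01,0,0,0],[0,-0.1395,0.0314,0.0284,0,0,0],[0,-0.1395,0.0314,0.0284,0,0,0],[0,-0.1395,0.0314,0.0284,0,0,0]]'|sed -n '1,2p;5p'; 
python3 - <<'E'
from h import *
im=env.get_image("side");cv2.imwrite("pics/side6.png",im["image"])
p=np.array(env.observe()["position"])
for q in ([617.5,107.5,25.5],):print(w2px(im,np.array(q)/1000))
for r in env.trace("side","sharpener")[:2]:print(round(r["conf"],2),np.round(r["bbox"]),*mrect(im,r["mask"],p[2]-.016))
cv2.imwrite("pics/c6.png",cv2.resize(im["image"][120:220,220:340],(600,500)))
E
python3 go.py 617.5 107.5 42 4
```

```text
time_s: 17.42
position: [0.6168, 0.1096, 0.1196]
grip_width: 0.0269
(np.float64(291.21859918876896), np.float64(178.96818955814084))
0.64 [292. 157.   6.  12.] [617.4 112.4] [65.2 24.5] 78.6
at [616.8 110.4 119.8] psi 4.1 q6 -4.8 shift [-0.0029  0.0005  0.0778]
rot [ 0.001 -0.     0.002] t 17.52 f [ 0.1  0.6 -0.1] w 0.0267
```

View pics/c6.png

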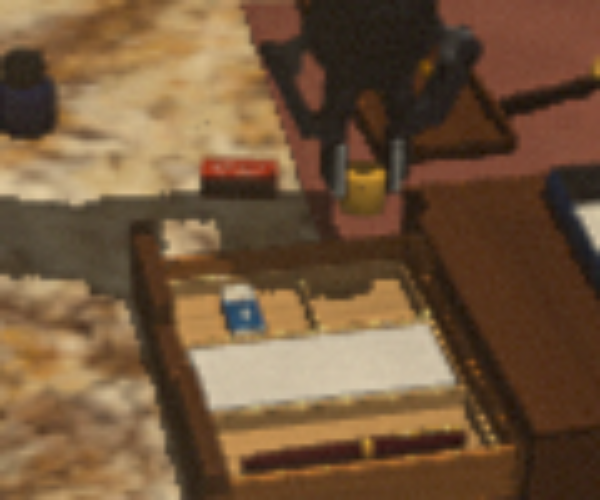

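The sharpener is held upright at crop (365,190). The target pixel (291,179) falls within the shorter compartment. Lowering.

```bash
python3 -m pendant '[[0,-0.003,0.0005,0.02,0,0,0],[0,-0.003,0.0005,0.05,0,0,0],[0,-0.003,0.0005,0.067,0,0,0],[0,-0.003,0.0005,0.075,0,0,0],[0,-0.003,0.0005,0.075,0,0,0]]';python3 go.py 617.5 107.5 42 4
```

```text
time_s: 18.15
position: [0.6178, 0.1065, 0.0443]
tool_rot: [[-0.07, 0.998, 0.0], [0.998, 0.07, -0.0], [-0.0, 0.0, -1.0]]
ft_force: [-0.0, -0.3, -0.8]
grip_width: 0.027
gripper_force: 39.6
at [617.8 106.5  44.3] psi 4.0 q6 -5.1 shift [ 0.001  -0.0002  0.0023]
rot [0.    0.    0.001] t 18.15 f [-0.  -0.3 -0.8] w 0.027
```

```bash
python3 -m pendant '[[0,0,0,0.0015,0,0,0],[0,0,0,0.0022,0,0,0],[0.42,0,0,0.0022,0,0,0],[0.42,0,0,0.0022,0,0,0],[0.42,0,0,-0.03,0,0,0]]'|sed -n '1,2p;4,5p'; python3 -m pendant '[[0.5,0,0,-0.05,0,0,0],[0.5,0,0,-0.09,0,0,0],[0.5,-0.05,0,-0.1,0,0,0],[0.5,-0.1,0,-0.1,0,0,0],[0.5,-0.16,0,-0.1,0,0,0]]'|sed -n '1,2p;4,5p';python3 go.py 519 -422 130 90
```

```text
time_s: 18.77
position: [0.6165, 0.1062, 0.0726]
ft_force: [-0.0, -0.3, 0.8]
grip_width: 0.0356
time_s: 19.4
position: [0.6288, -0.0544, 0.1746]
ft_force: [-0.4, 0.1, -0.1]
grip_width: 0.0427
at [628.8 -54.4 174.6] psi 4.1 q6 -19.8 shift [-0.3588 -0.1357  0.0445]
rot [ 0.0e+00  1.0e-03 -1.5e+00] t 19.4 f [-0.4  0.1 -0.1] w 0.0427
```

```bash
python3 -m pendant '[[0.7,-0.05,-0.02,0,0,0,0.17],[0.7,-0.11,-0.04,0,0,0,0.34],[0.7,-0.17,-0.06,0,0,0,0.51],[0.7,-0.22,-0.07,0,0,0,0.68],[0.7,-0.26,-0.08,0,0,0,0.85]]'|sed -n '1,2p'
python3 - <<'E'
from h import *
o=[]
for n,(r0,r1,c0,c1) in dict(top=(184,208,384,416),side=(305,345,275,315)).items():
    im=env.get_image(n);g=im["image"].max(2);m=np.zeros(g.shape,bool);m[r0:r1,c0:c1]=g[r0:r1,c0:c1]<75
    k,l,st,ce=cv2.connectedComponentsWithStats(m.astype(np.uint8));i=1+st[1:,4].argmax();print(n,st[i],ce[i])
    for z in(0.0,.0075,.015):print(z,*mrect(im,l==i,z))
    a=cv2.resize(im["image"][r0:r1,c0:c1],None,fx=10,fy=10,interpolation=cv2.INTER_NEAREST);o.append(cv2.copyMakeBorder(a,0,400-a.shape[0],0,0,cv2.BORDER_CONSTANT))
    for r in env.tip_of(n,"clip")[:4]:print(round(r["conf"],2),np.round(px2w(im,*r["centre"],0)*1000)[:2])
    for t,z in dict(sharpener=.0255).items():
      for r in env.trace(n,t)[:2]:print(n,t,round(r["conf"],2),np.round(r["bbox"]),*mrect(im,r["mask"],z))
cv2.imwrite("pics/c7.png",np.hstack(o))
E
python3 go.py 519 -422 100 -90
```

```text
time_s: 20.02
position: [0.5665, -0.3206, 0.1743]
top [399 184   6   6  18] [401.27777778 186.22222222]
0.0 [ 547.6 -435.2] [20.2  6.5] -46.0
0.0075 [ 546.6 -433.1] [20.1  6.5] -46.0
0.015 [ 545.7 -431. ] [20.   6.5] -46.0
0.4 [ 474. -219.]
top sharpener 0.66 [229. 165.  10.   9.] [618.4 104.5] [28.4 24.8] 0.0
side [287 318  11  17 118] [291.55932203 326.33050847]
0.0 [ 519.2 -414. ] [38.5 16.2] -85.0
0.0075 [ 517.9 -419.2] [38.1 16. ] -85.0
0.015 [ 516.6 -424.4] [37.6 15.9] -85.0
0.71 [ 528. -419.]
0.56 [ 562. -355.]
0.51 [ 483. -317.]
0.39 [ 472. -210.]
side sharpener 0.48 [291. 176.   7.   9.] [616.9 117. ] [30.9 16.3] 79.0
side sharpener 0.42 [230. 292.  22.  42.] [ 398.1 -323.5] [135.3   5.7] -73.2
at [ 567.4 -317.2  174.2] psi -44.6 q6 4.9 shift [-0.1086  0.039   0.0742]
rot [-0.    -0.     0.793] t 20.32 f [-0.2  0.2  0.1] w 0.06
```

View pics/c7.png

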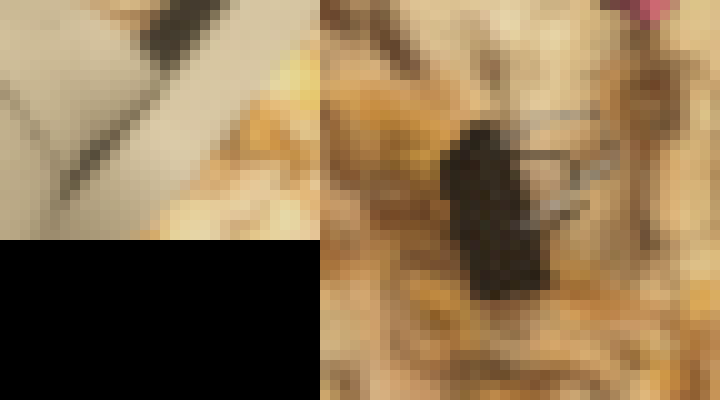

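The side view shows the black clip body at about (292,326), with its wire handle to the right (+x). I'll get its angle from the first, unobstructed top picture.

```bash
python3 - <<'E'
from h import *
im=env.get_image("top");g=cv2.imread("pics/top0.png").max(2)
for th in(60,80,100):
    m=np.zeros(g.shape,bool);m[188:204,386:412]=g[188:204,386:412]<th
    k,l,st,ce=cv2.connectedComponentsWithStats(m.astype(np.uint8));i=1+st[1:,4].argmax()
    v,u=np.nonzero(l==i);P=np.array([px2w(im,a,b,.012)[:2]*1000 for a,b in zip(u,v)],np.float32);l_=cv2.fitLine(P,cv2.DIST_L2,0,.01,.01).ravel()
    print(th,st[i],P.mean(0),*mrect(im,l==i,.012),np.degrees(np.arctan2(l_[1],l_[0])))
print(g[189:203,387:410])
E
```

```text
60 [393 193  10   4  34] [ 519.149  -418.2683] [ 519.7 -418.4] [27.9  9.3] 89.6 -87.1915
80 [392 193  11   5  44] [ 518.7885  -416.96634] [ 518.2 -416.9] [30.9 12.4] 89.6 -86.48572
100 [392 193  11   5  51] [ 518.644   -416.46817] [ 518.2 -416.9] [31.1 12.4] 89.6 -87.661964
[[227 228 227 226 202 154 161 163 183 208 218 215 211 204 195 207 222 225
  223 221 224 223 222]
 [226 227 227 225 203 184 208 200 182 180 201 210 211 209 198 202 224 226
  226 226 224 216 216]
 [226 224 223 221 202 184 209 196 170 151 161 186 195 196 189 199 221 228
  228 226 217 208 216]
 [222 212 205 203 184 163 182 163 137 131 121 120 126 126 136 165 203 224
  227 223 210 209 223]
 [221 206 193 184 155  90  83  74  71  58  50  45  46  48  62  89 168 213
  225 219 201 199 219]
 [227 222 211 186 115  61  33  35  38  28  34  31  32  34  38  52 123 187
  217 216 196 189 211]
 [228 228 225 198 121  68  27  31  27  30  28  32  26  29  22  54 128 183
  207 207 185 190 211]
 [228 228 227 202 130  80  32  21  26  28  28  31  29  38  43  78 151 194
  204 192 173 193 215]
 [227 228 225 207 165 129  66  75  85  73  76  83  95 103 124 146 180 205
  201 178 171 198 217]
 [228 226 221 216 213 184 130 135 141 135 138 150 158 174 195 207 208 210
  205 179 171 192 206]
 [227 218 208 207 205 183 169 155 150 160 166 167 167 192 214 214 203 201
  203 183 174 185 189]
 [225 211 194 191 187 175 171 168 159 168 177 172 182 206 218 210 197 202
  214 207 194 199 204]
 [224 215 202 191 179 169 173 172 166 173 182 181 191 208 214 207 205 210
  217 212 211 223 226]
 [225 219 211 203 187 173 171 172 170 184 201 206 203 202 206 210 213 214
  212 213 223 227 228]]
```

```bash
python3 go.py 518.5 -418 100 -87;  python3 -m pendant '[[0.65,-0.05,0.015,0,0,0,0.17],[0.65,-0.1,0.03,0.03,0,0,0.34],[0.65,-0.107,0.036,0.06,0,0,0.51],[0.65,-0.107,0.036,0.074,0,0,0.68],[0.65,-0.107,0.036,0.074,0,0,0.74]]'|sed -n '1,2p'; python3 go.py 518.5 -418 22 -87
```

```text
at [ 567.5 -317.1  174.3] psi -44.6 q6 4.9 shift [-0.1063  0.0359  0.0743]
rot [-0.    -0.     0.741] t 20.38 f [-0.6 -0.1 -0.7] w 0.0596
time_s: 21.0
position: [0.5177, -0.4184, 0.0988]
at [ 517.7 -418.4   98.8] psi -87.2 q6 38.0 shift [ 0.001  -0.0002  0.0768]
rot [-0.002  0.002 -0.003] t 21.0 f [-0.2 -1.1 -0.3] w 0.0558
```

```bash
python3 -m pendant '[[0.65,0,0,0,0,0,0],[0.65,0.001,0,0.03,0,0,0],[0.65,0.001,0,0.06,0,0,0],[0.65,0.001,0,0.077,0,0,0],[0.65,0.001,0,0.077,0,0,0]]' 25|sed -n '1,2p;4,5p'; python3 -m pendant '[[0,0,0,0,0,0,0],[0,0,0,0,0,0,0],[0,0,0,0,0,0,0],[0,0,0,0,0,0,0]]';python3 go.py 518.5 -418 60 4
```

```text
time_s: 21.62
position: [0.5185, -0.4192, 0.0225]
ft_force: [-0.9, 1.4, -0.6]
grip_width: 0.0555
time_s: 22.12
position: [0.5191, -0.4201, 0.0247]
tool_rot: [[0.999, 0.051, 0.002], [0.051, -0.999, -0.002], [0.002, 0.002, -1.0]]
ft_force: [-0.0, -0.2, 6.2]
grip_width: 0.0305
gripper_force: 24.9
at [ 519.1 -420.1   24.7] psi -87.1 q6 38.0 shift [-0.0004 -0.0021 -0.0353]
rot [ 0.003  0.    -1.59 ] t 22.12 f [-0.  -0.2  6.2] w 0.0305
```

```bash
python3 -m pendant '[[0,0,0,-0.04,0,0,0],[0,0,0,-0.09,0,0,0],[0,0,-0.05,-0.13,0,0,-0.17],[0,0,-0.1,-0.13,0,0,-0.34],[0,0,-0.16,-0.13,0,0,-0.51]]'|sed -n '1,2p;5,6p'; python3 go.py 578 25 120 4
```

```text
time_s: 22.75
position: [0.5102, -0.2588, 0.154]
grip_width: 0.0307
gripper_force: 24.8
at [ 510.2 -258.8  154. ] psi -57.6 q6 18.9 shift [ 0.2093 -0.2034  0.0337]
rot [ 0.002  0.    -1.075] t 22.75 f [ 0.3 -0.4 -0.6] w 0.0307
```

```bash
python3 -m pendant '[[0,0.03,-0.03,0,0,0,-0.17],[0,0.07,-0.07,0,0,0,-0.34],[0,0.11,-0.11,0,0,0,-0.51],[0,0.15,-0.15,0,0,0,-0.68],[0,0.19,-0.19,0,0,0,-0.86]]'|sed -n '1,2p;5,6p'; python3 go.py 578 25 120 4
```

```text
time_s: 23.38
position: [0.5705, 0.0038, 0.1536]
grip_width: 0.0306
gripper_force: 24.9
at [570.5   3.8 153.6] psi -8.3 q6 -3.2 shift [0.022  0.0043 0.0336]
rot [ 0.001  0.    -0.214] t 23.38 f [ 0.2  0.2 -0.3] w 0.0306
```

```bash
python3 -m pendant '[[0,0.022,0.0043,0.02,0,0,-0.11],[0,0.022,0.0043,0.0336,0,0,-0.214],[0,0.022,0.0043,0.0336,0,0,-0.214],[0,0.022,0.0043,0.0336,0,0,-0.214]]'|sed -n '1,2p;5,6p'; python3 - <<'E'
from h import *
im=env.get_image("side")
cv2.imwrite("pics/c8.png",cv2.resize(im["image"][120:240,220:340],(600,600)))
print(w2px(im,[.578,.031,.026]))
E
python3 go.py 578 25 45 4
```

```text
time_s: 23.88
position: [0.5781, 0.0228, 0.1203]
grip_width: 0.0306
gripper_force: 24.9
(np.float64(283.1763251704743), np.float64(193.09930548258077))
at [578.1  22.8 120.4] psi 3.5 q6 -13.0 shift [ 0.0023 -0.0001  0.0754]
rot [ 0.001  0.    -0.008] t 23.93 f [-0.6 -0.3 -0.4] w 0.0305
```

View pics/c8.png

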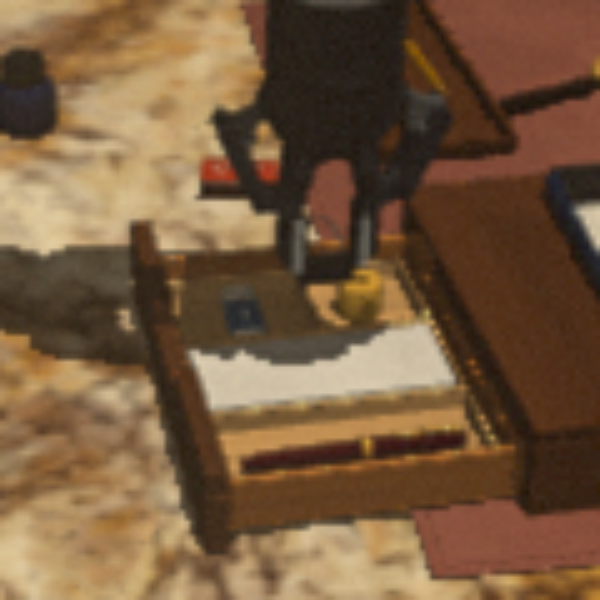

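The clip hangs level between the jaws at crop (330,260), over the slips, and the sharpener stands in its compartment. Lowering carefully while watching the force.

```bash
python3 -m pendant '[[0,0.002,0,0.03,0,0,0],[0,0.002,0,0.055,0,0,0],[0,0.002,0,0.065,0,0,0],[0,0.002,0,0.065,0,0,0]]'|sed -n '1,2p;4p'; for i in 1; do python3 -m pendant '[[0,0,0,0.002,0,0,0],[0,0,0,0.004,0,0,0],[0,0,0,0.004,0,0,0]]'|sed -n '2p;4p'; done
```

```text
time_s: 24.42
position: [0.5778, 0.0249, 0.0548]
ft_force: [0.6, -0.0, 0.5]
position: [0.5778, 0.0252, 0.0508]
ft_force: [0.9, 0.6, 0.9]
```

```bash
python3 -m pendant '[[0,0,0,0.0015,0,0,0],[0,0,0,0.003,0,0,0],[0,0,0,0.003,0,0,0]]'|sed -n '2p;4p';python3 -m pendant '[[0,0,0,0.001,0,0,0],[0,0,0,0.002,0,0,0],[0,0,0,0.002,0,0,0]]'|sed -n '2p;4p'
```

```text
position: [0.5794, 0.0252, 0.0501]
ft_force: [-0.8, 0.7, 17.2]
position: [0.5806, 0.0252, 0.0499]
ft_force: [-0.7, 2.5, 29.9]
```

```bash
python3 -m pendant '[[0,0,0,-0.002,0,0,0],[0,0,0,-0.004,0,0,0],[0,0,0,-0.004,0,0,0]]'|sed -n '2p;4p'
```

```text
position: [0.5781, 0.0251, 0.0503]
ft_force: [-0.1, 1.6, 8.0]
```

```bash
python3 -m pendant '[[0,0,0,-0.001,0,0,0],[0.5,0,0,-0.001,0,0,0],[0.5,0,0,-0.001,0,0,0],[0.6,0,0,-0.001,0,0,0],[0.6,0,0,-0.03,0,0,0]]'|sed -n '2p;4,5p';python3 -m pendant '[[0.6,0,0,-0.06,0,0,0],[0.6,0,0,-0.1,0,0,0],[0.6,-0.03,-0.06,-0.1,0,0,0],[0.3,-0.03,-0.12,-0.1,0,0,0],[0,-0.03,-0.18,-0.1,0,0,0]]'|sed -n '2p;4,5p'
python3 - <<'E'
from h import *
o=[]
for n,(r0,r1,c0,c1) in dict(top=(130,230,210,310),side=(150,250,220,320)).items():
    im=env.get_image(n);o.append(cv2.resize(im["image"][r0:r1,c0:c1],(400,400)))
    for t,z in dict(pen=.025,eraser=.02,sharpener=.0255,clip=.034,memo_bin=.026).items():
      for r in env.trace(n,t)[:1]:print(n,t,round(r["conf"],2),np.round(r["bbox"]),*mrect(im,r["mask"],z))
    for r in env.tip_of(n,"drawer_front")[:1]:print(n,np.round(px2w(im,*r["centre"],.043)*1000))
cv2.imwrite("pics/c9.png",np.hstack(o))
E
```

```text
position: [0.5766, 0.0253, 0.0781]
ft_force: [-0.3, -0.2, 0.1]
grip_width: 0.0516
position: [0.398, -0.0164, 0.1794]
ft_force: [0.7, -0.1, 0.4]
grip_width: 0.0155
top pen 0.72 [276. 175.   5.  42.] [587.7 -48.3] [125.4  12.5] 3.4
top eraser 0.46 [229. 163.  12.   4.] [620.9 104.8] [25.2 25. ] -0.4
top clip 0.62 [367. 207.  11.  10.] [ 479.7 -312.7] [30.4 12.7] -45.9
top memo_bin 0.89 [253. 174.  25.  51.] [582.4  29.9] [160.   74.3] 3.3
top [487.  17.  43.]
side pen 0.69 [291. 211.  40.  14.] [587.3 -52. ] [132.3  23.5] 6.1
side eraser 0.39 [270. 182.  10.   8.] [545.4 110.4] [53.3 25.4] 82.9
side sharpener 0.65 [284. 194.  57.  15.] [582.6  33.9] [158.1  74.9] 3.1
side clip 0.63 [311. 298.  18.  13.] [ 564.9 -378.6] [36.5 14.1] 40.9
side memo_bin 0.84 [285. 193.  58.  22.] [583.9  34.6] [159.7  81.1] 5.2
side [475.  21.  43.]
```

View pics/c9.png

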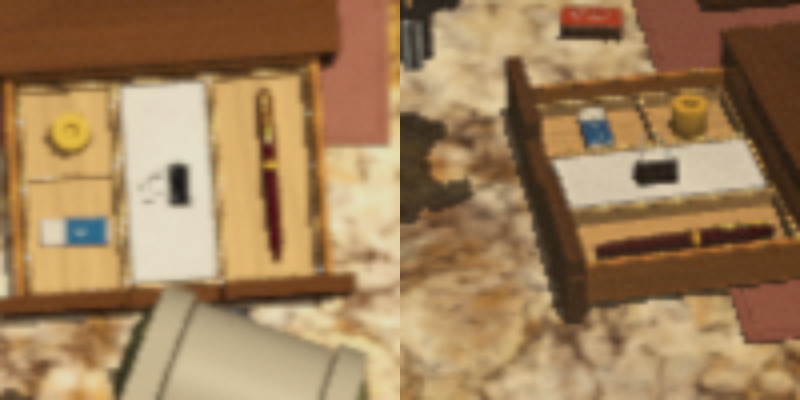

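All four lie in their bins: sharpener at crop (70,132), eraser (75,232), clip (178,185), pen (270,175). Now the drawer: turn the jaws across, shut, and come down in front of the panel.

```bash
python3 - <<'E'
from h import *
im=env.get_image("side")
for u,v in((343,185),(330,154),(334,165)):print(np.round(px2w(im,u,v,.067)*1000),np.round(px2w(im,u,v,.1)*1000))
E
python3 -m pendant '[[0,0,0,0,0,0,0.17],[0,0,0,0,0,0,0.34],[0,0,0,0,0,0,0.51],[0,0,0,0,0,0,0.68],[0,0,0,0,0,0,0.86]]'|sed -n '1,2p';python3 go.py 430 18.5 120 -86
```

```text
[748.  -8.  67.] [729. -56. 100.]
[762. 181.  67.] [742. 123. 100.]
[755. 108.  67.] [735.  54. 100.]
time_s: 28.55
position: [0.4, -0.0163, 0.1795]
at [400.  -16.3 179.5] psi -45.9 q6 26.5 shift [ 0.0457 -0.0041  0.0595]
rot [ 0.    -0.     0.699] t 28.55 f [-0.3 -0.6 -0.6] w 0.0001
```

Book starts at x ≈ 730, which is clear of the gripper.

```bash
python3 -m pendant '[[0,0.02,0,0,0,0,0.17],[0,0.0457,-0.004,0.02,0,0,0.34],[0,0.0457,-0.004,0.05,0,0,0.51],[0,0.0457,-0.004,0.0595,0,0,0.68],[0,0.0457,-0.004,0.0595,0,0,0.7]]'|sed -n '1,2p';python3 go.py 430 18.5 44 -86; python3 -m pendant '[[0,0,0,0.03,0,0,0],[0,0,0,0.06,0,0,0],[0,0,0,0.075,0,0,0],[0,0,0,0.075,0,0,0]]'|sed -n '1,2p;4p';python3 go.py 470 22 44 -86
```

```text
time_s: 29.18
position: [0.4296, 0.0186, 0.1195]
at [429.6  18.6 119.5] psi -85.7 q6 72.3 shift [0.0005 0.0002 0.0755]
rot [-0.     0.001  0.006] t 29.18 f [0.3 0.2 0.3] w 0.0003
time_s: 29.68
position: [0.4299, 0.0185, 0.0449]
ft_force: [-0.5, -0.4, 1.0]
at [429.9  18.5  44.9] psi -85.6 q6 72.2 shift [ 0.0403 -0.0004  0.0009]
rot [-0.     0.001  0.007] t 29.68 f [-0.5 -0.4  1. ] w 0.0001
```

```bash
python3 -m pendant '[[0,0.015,0,0,0,0,0],[0,0.025,0,0,0,0,0],[0,0.031,0,0,0,0,0],[0,0.036,0,0,0,0,0],[0,0.042,0,0,0,0,0]]'|sed -n '2p;4p'; python3 -m pendant '[[0,0.007,0,0,0,0,0],[0,0.015,0,0,0,0,0],[0,0.024,0,0,0,0,0],[0,0.033,0,0,0,0,0],[0,0.042,0,0,0,0,0]]'|sed -n '2p;4p'
```

```text
position: [0.4718, 0.0217, 0.0451]
ft_force: [0.2, 0.1, -0.6]
position: [0.5142, 0.0248, 0.045]
ft_force: [-2.7, -2.0, 0.4]
```

```bash
python3 -m pendant '[[0,0.009,0,0,0,0,0],[0,0.018,0,0,0,0,0],[0,0.027,0,0,0,0,0],[0,0.036,0,0,0,0,0],[0,0.045,0,0,0,0,0]]'|sed -n '2p;4p'; python3 -m pendant '[[0,0.009,0,0,0,0,0],[0,0.018,0,0,0,0,0],[0,0.027,0,0,0,0,0],[0,0.035,0,0,0,0,0],[0,0.043,0,0,0,0,0]]'|sed -n '2p;4p'; python3 - <<'E'
from h import *
for n in("top","side"):
    im=env.get_image(n);cv2.imwrite(f"pics/{n}10.png",im["image"])
    for r in env.tip_of(n,"drawer_front")[:1]:print(n,np.round(px2w(im,*r["centre"],.043)*1000))
E
```

```text
position: [0.5591, 0.0283, 0.045]
ft_force: [-1.7, -1.9, -0.3]
position: [0.6018, 0.0314, 0.045]
ft_force: [-1.4, -2.2, 0.2]
side [610.  43.  43.]
```

```bash
python3 -m pendant '[[0,0.008,0,0,0,0,0],[0,0.015,0,0,0,0,0],[0,0.021,0,0,0,0,0],[0,0.026,0,0,0,0,0],[0,0.029,0,0,0,0,0]]'|sed -n '2p;4p'; python3 -m pendant '[[0,0.002,0,0,0,0,0],[0,0.003,0,0,0,0,0],[0,0.004,0,0,0,0,0]]'|sed -n '2p;4p'
```

```text
position: [0.6306, 0.0336, 0.045]
ft_force: [-0.5, 0.0, 0.9]
position: [0.6342, 0.0338, 0.045]
ft_force: [-1.6, -0.4, -0.5]
```

```bash
python3 -m pendant '[[0,0.001,0,0,0,0,0],[0,0.002,0,0,0,0,0],[0,0.003,0,0,0,0,0]]'|sed -n '2p;4p'; python3 -m pendant '[[0,0.001,0,0,0,0,0],[0,0.002,0,0,0,0,0],[0,0.003,0,0,0,0,0]]'|sed -n '2p;4p'
```

```text
position: [0.6373, 0.034, 0.045]
ft_force: [-1.7, -0.9, -1.2]
position: [0.6403, 0.0343, 0.045]
ft_force: [-1.5, -1.4, -0.7]
```

```bash
python3 -m pendant '[[0,0.001,0,0,0,0,0],[0,0.002,0,0,0,0,0],[0,0.003,0,0,0,0,0]]'|sed -n '2p;4p'; python3 -m pendant '[[0,0.001,0,0,0,0,0],[0,0.002,0,0,0,0,0],[0,0.003,0,0,0,0,0]]'|sed -n '2p;4p'
```

```text
position: [0.6419, 0.0344, 0.045]
ft_force: [-10.5, -2.5, 5.1]
position: [0.6421, 0.0345, 0.045]
ft_force: [-25.0, -5.9, 13.6]
```

Firm stop at x = 642. Backing off and checking.

```bash
python3 -m pendant '[[0,-0.005,0,0,0,0,0],[0,-0.02,0,0,0,0,0],[0,-0.06,0,0,0,0,0],[0,-0.1,0,-0.03,0,0,0],[0,-0.16,0,-0.08,0,0,0]]'|sed -n '2p;4p'; python3 -m pendant '[[0,-0.05,0.05,-0.05,0,0,0],[0,-0.08,0.1,-0.08,0,0,0],[0,-0.08,0.12,-0.08,0,0,0],[0,-0.08,0.12,-0.08,0,0,0]]'|sed -n '1,2p;4p'; python3 - <<'E'
from h import *
o=[]
for n in("top","side"):
    im=env.get_image(n);o.append(cv2.resize(im["image"][120:300,180:400],(400,330)))
    for r in env.tip_of(n,"drawer_front")[:1]:print(n,np.round(px2w(im,*r["centre"],.043)*1000))
cv2.imwrite("pics/c11.png",np.hstack(o))
E
```

```text
position: [0.4979, 0.0237, 0.1155]
ft_force: [0.8, -0.1, 1.1]
time_s: 36.0
position: [0.4283, -0.1041, 0.1964]
ft_force: [-0.7, 0.9, 0.2]
top [646.  29.  43.]
side [643.  37.  43.]
```

View pics/c11.png

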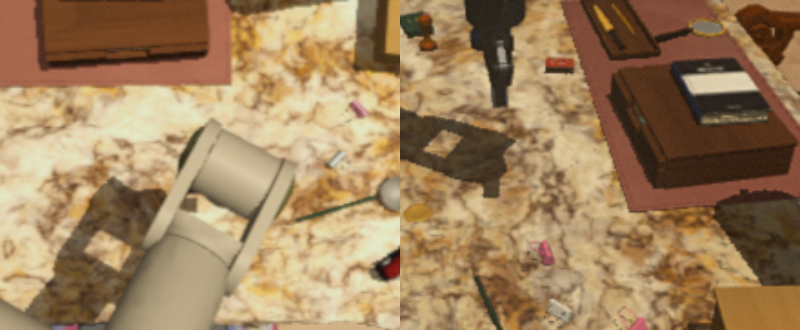

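The drawer front is flush with the unit, and the pencil and matchbox are where they were. Handing in.

```bash
python3 -c "
from rig import env
print(env.close_job())"
```

```text
the job is handed in; nothing more can be done
None
```

The pen, eraser, sharpener and clip are in their bins, the drawer is pushed shut to a firm stop with its front flush, the pencil and matchbox were left untouched, and the job is handed in (no verdict was returned).

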